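Clamp the engraving pallet with the T-handle

ROBOT

A 6-joint arm with a two-finger parallel gripper is mounted at the origin on the work surface. World frame = base frame: x ahead of the robot, y to its left, z up, the work surface at z = 0. Lengths are in m, angles in degrees, forces in N, time in s.
With the tool pointing down it reaches from about 0.3 to 0.775 m from the base axis. Payload 14.6 kg.
Tool frame: the origin (TCP) lies at the very end of the fingers, on their centre line; the grasp point (between the pads) lies 19 mm behind it; z points along the fingers, y is the line along which they close (so a half turn about z gives the same grasp; the last joint's range is limited). The gripper opens to 94 mm and grips with 3 to 60 N. Pads are 16 mm wide; open, the fingers measure 119 mm over their backs; the gripper's body (75 mm by 177 mm) begins 78 mm behind the grasp point.
Start: joints at [-70.508, 17.183, 87.147, -0, 75.671, -3.816], TCP at [0.218, -0.505, 0.205] pointing down, gripper open.
Joint ranges: [-173.82, 173.82], [-45.26, 126.66], [13.44, 144.39], [-59.66, 239.66], [0, 175.72], [-146.38, 146.38]. Speed limits (degrees/s): [127.2, 127.2, 147.25, 180, 180, 180].

INTERFACE

Orientations are given as [roll, pitch, yaw] about the fixed x, y, z axes, in that order (R = Rz(yaw) Ry(pitch) Rx(roll)).
In Python, from workcell import * gives the robot as it stands.
- The arm moves only by the tool drive_tool, never from a script. Its argument "deltas" is a list that holds one entry, the list of rows, each a list of 7 numbers: the shift along the tool's x, y, z in m, then the turn, a rotation vector about the tool's x, y, z in degrees, then the opening, from 0 (shut) to 1 (fully open). A call has 1 to 5 rows; each row is the pose to reach, as a shift and turn from the pose commanded when the call began, along the tool's axes at that moment; what a row does not reach only later rows make up. A row lasts 1/12 s, in which the tool goes at most 41.7 mm and 7.16 degrees, less where a joint would pass 70% of its speed; a pose out of reach is approached as far as the arm can. A call with a gripper value outside its range is refused whole. The fingers move at their own pace and stop on an object; the grip force is fixed at half the most. Time passes only in rows, so rows that repeat a pose let the fingers close. It gives the time, the measured TCP pose, the force, the opening and the grip force at its end, in the units of the state.
- observe(): the state, without advancing time (a new reading comes with each control period).
- camera(name): name is "side" or "top" or "wrist"; returns the picture (400x640x3 uint8, blue, green, red); there is no depth.
- calibration(name): a dict with "camera_matrix" (3x3 intrinsics, pixels), "cam_to_world" (4x4, takes a point from camera to world coordinates). Camera axes: x right, y down, z forward; pixel columns grow to the right and rows downward; lengths in m; the calibration is good to about 2 mm. A picture is of the moment at which its call begins: read the wrist's pose just before it. calibration takes no time and is no camera call; for the wrist camera it gives the pose at the moment of the call.
- sign_off(): hands the job in; it is judged then, once.
The state is a dict: "clock": time; "joint_pos": joint angles; "qvel": joint speeds; "joint_torque": joint torques, N m; "position": TCP position; "ee_rot": TCP orientation; "ft_force": force on the tool from outside, world axes, zero at the start; "ft_torque": the same for the moment, N m; "finger_gap": opening from 0.0 (shut) to 1.0 (fully open); "grasp_force": force on a finger pad.
Only numpy, scipy, OpenCV 4.12 (cv2) and the standard library are available. Lean on these libraries where they do the work, as an engineer would, in place of code of your own. Each camera call takes 0.05 s, during which the arm holds its last target. There are 200 camera calls.

TASK

Push the medallion pallet gently along its channel until it is fully home against the stop of the bench clamp, then turn the T-handle clockwise until you feel the resistance rise to about one and a half times that of the free turn, so the pallet is firmly clamped but not crushed. Let go of everything and leave the other things on the bench as they are.

Things in the scene. Friction and masses are not known exactly. Their poses are not given: they have to be found in the camera images.
- pallet_mid (a point): Centre of the pallet: plain aluminium bar 140 mm long (x axis, +x into the clamp), 50 wide, 16 high, 0.35 kg, a silver medallion (42 mm across, 7 high) on top near its outer (-x) end. Lies in the clamp's channel between two guide rails, pulled 20 to 45 mm out. Its outer end face, 70 mm from this point along -x, stands clear of the clamp's tall parts and can be pushed.
- stop (a point): Point on the face of the clamp's stop, on the channel's centre line, at the pallet's half height (33 mm above the table). x axis: the level direction in which the pallet slides in; z up. With the pallet home its inner end face touches this point, so its centre is 70 mm before it along -x.
- handle (a point): Centre of the T-handle's steel bar, on the vertical screw axis, 168 mm above the table. Bar 100 mm long (this point's x axis), 14 mm wide (y), 18 mm high, on a 12 mm stem; 43 mm are free between the bar's centre and the brass collar below. It does not rise or sink as it turns. Clockwise from above tightens.
- pallet: The pallet itself; origin at the centre of its underside, axes as for pallet_mid.. Sliding it in the channel takes about 3 to 8 N; 11 N or more means that it bears on the stop. The fingers' push must stay well under 60 N.
- platen: Dark steel crossbar 36 x 150 x 14 mm riding on the columns under the bridge, lowered by the screw; origin at the centre of its underside, z up. Beneath it a round foot, set by hand a few mm up or down (not known), carries a spring-backed black pad (30 x 40 mm) that presses on the pallet. The pad's exact height must be felt.
- cup_a: bystander: ornamented silver cup 76 mm across, 95 mm high, standing beside the clamp; origin under its centre
- cup_b: bystander: silver cup 84 mm across, 105 mm high; origin under its centre
- cup_c: bystander: silver cup 80 mm across, 100 mm high; origin under its centre
- hammer: bystander: hammer lying on the bench
- wrench: bystander: wrench 140 mm long lying beside the clamp
- bangle: bystander: silver bangle 68 mm across, 14 mm high
- punches: bystander: wooden block 52 mm across with steel punches, 105 mm high, beside the clamp
- clamp: Fixed green-painted steel clamp; origin under the centre of its base (170 x 160 x 25 mm), x as for the stop. Two columns and a bridge stand across the channel over the origin; the bridge is 40 mm in x, 160 mm in y, its top 118 mm above the table.
- screw: Screw with T-handle; origin on its axis 50 mm below the bar's centre, turns with the bar. Lowers the pad 3 mm per rad. Free drag 0.15 to 0.26 N m (stays where left). Once the pad bears, torque climbs about 0.3 N m per rad: 0.09 to 0.17 N m over free drag is well clamped, 0.21 crushes. Needs 0.7 to 3 rad. Read torque while creeping or after two 0.02 rad steps: after a quick turn it springs back and reads low.
There are look-alikes about, which are no part of the job. Of the things like the pallet, leave any that is blue or purple; of the rest the larger one is meant.

How it is judged:
By the outcome, as a careful person would: the job done as asked, in the order asked, and still so for the second after the job is handed in, with the robot touching nothing.
It also fails if it takes over 72 s, if anything falls off the work surface, if the arm or the gripper's body presses on something with over 40 N, if the wrist force passes 120 N, or if a joint passes its speed limit or range.

## Working session

There is one attempt and no reset: what is moved stays moved. The work goes in short steps, Python scripts to look and compute and a tool call to move; the robot and the scene stay as the last step left them, time stands still between calls to the robot, and variables do not carry over. Pictures are saved under pics/ and viewed, at most 10 in all, crops included, and the job is handed in when it is done.

Besides the shell and the picture viewer there is one more tool, called after "Emit:" as name([rows], argument=value, ...), one row to a line, values as JSON. drive_tool: Moves the arm, as the interface text tells. Its arguments: {"type":"object","properties":{"deltas":{"type":"array","items":{"type":"array","items":{"type":"array","items":{"type":"number"}}}}},"required":["deltas"]}

```bash
mkdir -p pics; ls; python3 - <<'E'
from workcell import *
import cv2
s=observe();print(s)
for n in("top","side"):
    cv2.imwrite(f"pics/{n}0.png",camera(n));c=calibration(n);print(n,c)
E
```

```text
pics
{'clock': 0.0, 'joint_pos': array([-7.05105534e+01,  1.72171858e+01,  8.71815329e+01,  1.70609231e-04,
        7.56717429e+01, -3.81759238e+00]), 'qvel': array([-0.05411111, -0.04166139, -0.01454594, -0.10041211, -0.01939898,
       -0.01043697]), 'joint_torque': array([-3.93459632e-04, -5.31806946e+01, -3.52746499e+01,  7.08376430e-02,
        2.43258476e-02, -9.62651211e-05]), 'position': array([ 0.21750182, -0.50486228,  0.20486233]), 'ee_rot': array([-1.79929706e+02, -4.85623841e-03,  2.33069937e+01]), 'ft_force': array([-0.16628295,  0.44208468, -0.16133777]), 'ft_torque': array([-0.04087572, -0.00297006, -0.0027332 ]), 'grasp_force': 0.0, 'finger_gap': 0.9992481208905514}
top {'camera_matrix': array([[472.97405145,   0.        , 321.79559859],
       [  0.        , 472.97405145, 199.76789525],
       [  0.        ,   0.        ,   1.        ]]), 'cam_to_world': array([[ 0.00540321, -0.98758683,  0.15698105,  0.29935661],
       [-0.99993311, -0.00694127, -0.00925118,  0.01010725],
       [ 0.010226  , -0.15692057, -0.98755828,  1.39314323],
       [ 0.        ,  0.        ,  0.        ,  1.        ]])}
side {'camera_matrix': array([[458.50172638,   0.        , 329.0594991 ],
       [  0.        , 458.50172638, 196.36556554],
       [  0.        ,   0.        ,   1.        ]]), 'cam_to_world': array([[-0.85380079, -0.33264839,  0.40046131, -0.08663381],
       [-0.52055338,  0.53522684, -0.66524913,  0.94417483],
       [ 0.00695641, -0.77645173, -0.63013834,  1.00957383],
       [ 0.        ,  0.        ,  0.        ,  1.        ]])}
```

View pics/top0.png

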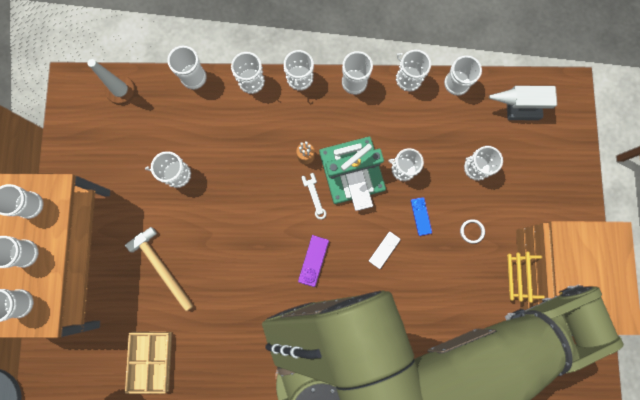

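View pics/side0.png

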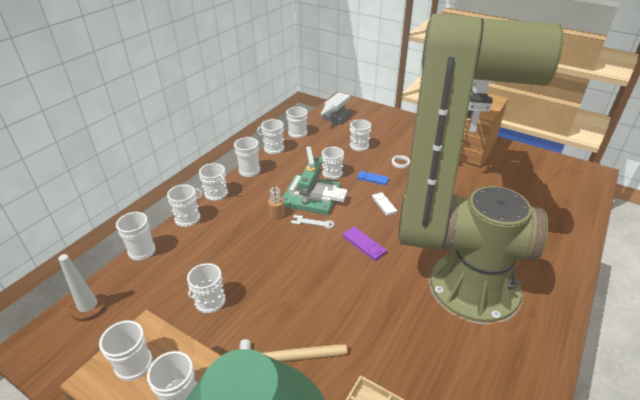

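The top picture shows the green clamp at about (352,170), with the pallet's outer end at (362,203). Possible pallets are the bar in the channel at (358,190), a smaller white one at (384,250), a purple one at (314,261) and a blue one at (421,216). The side picture shows the same clamp at (315,190). By the description I choose the larger, silver one in the channel, and I'll check it in a close crop.

```bash
python3 - <<'E'
import cv2,numpy as np
a=cv2.imread("pics/top0.png")[130:220,295:415];b=cv2.imread("pics/side0.png")[140:220,270:376]
a=cv2.resize(a,(800,600),interpolation=cv2.INTER_CUBIC);b=cv2.resize(b,(795,600),interpolation=cv2.INTER_CUBIC)
cv2.imwrite("pics/topc.png",a);cv2.imwrite("pics/sidec.png",b)
E
```

```text
(no output)
```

View pics/topc.png

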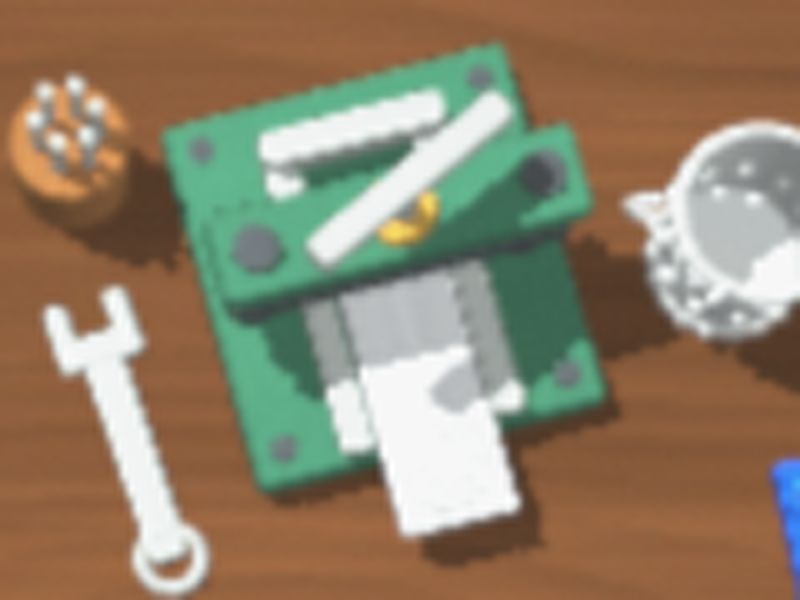

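View pics/sidec.png

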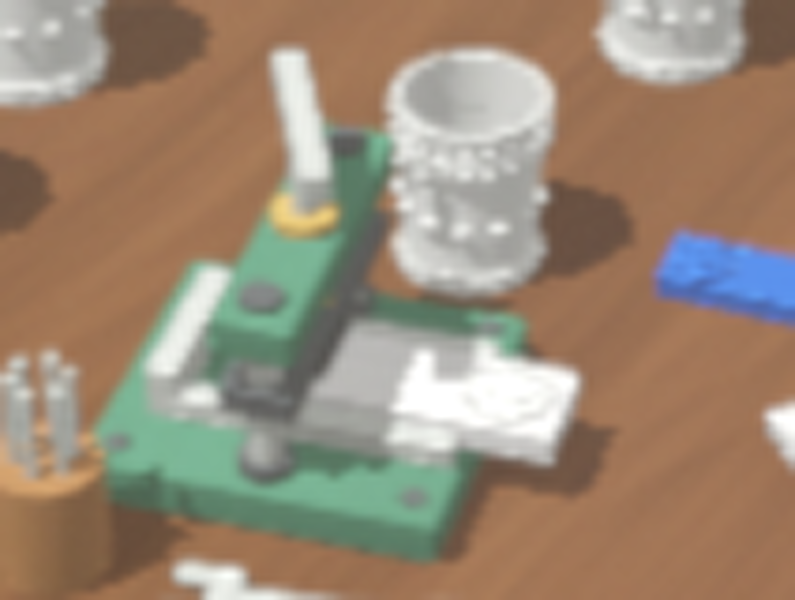

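The crop confirms the silver bar with the medallion in the channel, about 50 mm wide, against roughly 35 mm for the white piece. In the top crop the pallet's outer edge runs (403,535)–(520,505), and the handle bar runs (322,250)–(498,105). The base corners are also clear.

```bash
cat > h.py <<'E'
from workcell import *
import numpy as np, cv2
def ray(n,uv):
    c=calibration(n);T=c["cam_to_world"]
    d=T[:3,:3]@np.linalg.solve(c["camera_matrix"],[uv[0],uv[1],1.]);return T[:3,3],d/np.linalg.norm(d)
def onz(n,uv,z):
    o,d=ray(n,uv);return o+d*(z-o[2])/d[2]
def tri(a,b):
    (o1,d1),(o2,d2)=ray("top",a),ray("side",b)
    t=np.linalg.lstsq(np.c_[d1,-d2],o2-o1,rcond=None)[0];p,q=o1+t[0]*d1,o2+t[1]*d2
    return (p+q)/2,np.linalg.norm(p-q)
T=lambda u,v:(295+(u+.5)/6.667-.5,130+(v+.5)/6.667-.5)
S=lambda u,v:(270+(u+.5)/7.5-.5,140+(v+.5)/7.5-.5)
E
python3 - <<'E'
from h import *
np.set_printoptions(precision=4,suppress=True)
B=[onz("top",T(*p),.025) for p in((165,130),(500,45),(605,395),(262,493))]
print("base",*B,"c",np.mean(B,0))
for i in range(4):
    e=B[(i+1)%4]-B[i];print(np.linalg.norm(e),np.degrees(np.arctan2(e[1],e[0])))
P=[onz("top",T(*p),.041) for p in((403,535),(520,505))];e=P[1]-P[0];print("pal",P,np.linalg.norm(e),np.degrees(np.arctan2(e[1],e[0])))
P=[onz("side",S(*p),.041) for p in((555,440),(580,375))];print("pal side",P,np.linalg.norm(P[0]-P[1]))
H=[onz("top",T(*p),.177) for p in((322,252),(499,107))];e=H[1]-H[0];print("bar",H,np.mean(H,0),np.linalg.norm(e),np.degrees(np.arctan2(e[1],e[0])))
print(tri(T(410,178),S(299,115)))
# bridge top corners z .118
H=[onz("top",T(*p),.118) for p in((203,213),(570,125),(592,205),(232,305))];print("bridge",np.mean(H,0))
E
```

```text
base [0.6697 0.0055 0.025 ] [ 0.7103 -0.1448  0.025 ] [ 0.5508 -0.1896  0.025 ] [ 0.506  -0.0381  0.025 ] c [ 0.6092 -0.0917  0.025 ]
0.15567655375881143 -74.8915136556475
0.16568148895329207 -164.33253740482013
0.15793643290270706 106.48443870190104
0.1694671222577732 14.906312554951175
pal [array([ 0.4856, -0.0987,  0.041 ]), array([ 0.4991, -0.1495,  0.041 ])] 0.05263168780748597 -75.1580862603467
pal side [array([ 0.4826, -0.0955,  0.041 ]), array([ 0.4963, -0.142 ,  0.041 ])] 0.04850624693943423
bar [array([ 0.5794, -0.0563,  0.177 ]), array([ 0.6391, -0.1269,  0.177 ])] [ 0.6093 -0.0916  0.177 ] 0.09243430739254102 -49.80684943656763
(array([ 0.6121, -0.0915,  0.1705]), np.float64(0.0015713625409516214))
bridge [ 0.6104 -0.0919  0.118 ]
```

Emit:
drive_tool([
  [[0.033,-0.0225,0,0,0,0,0],[0.066,-0.045,0,0,0,0,0],[0.099,-0.0675,0,0,0,0,0],[0.132,-0.09,0,0,0,0,0],[0.165,-0.1125,0,0,0,0,0]],
])

```text
clock: 0.52
position: [0.3251, -0.3347, 0.2052]
ee_rot: [-180.0, 0.0, 23.3]
ft_force: [1.6, -1.3, 0.4]
finger_gap: 0.68
grasp_force: 0.0
```

Emit:
drive_tool([
  [[0.033,-0.0225,0,0,0,0,0],[0.066,-0.045,0,0,0,2,0],[0.099,-0.0675,0,0,0,4,0],[0.132,-0.09,0,0,0,6,0],[0.165,-0.1125,0,0,0,8.3,0]],
])

```text
clock: 0.93
position: [0.4322, -0.166, 0.2054]
ee_rot: [-180.0, 0.0, 14.9]
ft_force: [0.3, -1.0, 0.7]
finger_gap: 0.327
grasp_force: 0.0
```

Emit:
drive_tool([
  [[0.0317,-0.0275,0,0,0,0,0],[0.0317,-0.0275,0.04,0,0,0,0],[0.0317,-0.0275,0.08,0,0,0,0],[0.0317,-0.0275,0.12,0,0,0,0],[0.0317,-0.0275,0.15,0,0,0,0]],
])

```text
clock: 1.35
position: [0.454, -0.1323, 0.0525]
ee_rot: [-179.9, 0.1, 15.1]
ft_force: [1.0, -0.1, -0.6]
finger_gap: 0.008
grasp_force: 0.0
```

Emit:
drive_tool([
  [[0,0,0.012,0,0,0,0],[0,0,0.024,0,0,0,0],[0,0,0.024,0,0,0,0]],
])

```text
clock: 1.6
position: [0.4538, -0.1326, 0.0291]
ee_rot: [-179.9, 0.2, 15.0]
ft_force: [-0.6, 0.8, 0.5]
finger_gap: 0.001
grasp_force: 0.0
```

```bash
python3 - <<'E'
from h import *
s=observe();print(s["position"],s["ft_force"],s["ft_torque"],s["finger_gap"])
a=camera("top")[120:240,280:440];b=camera("side")[130:230,270:403]
cv2.imwrite("pics/p1.png",np.hstack([cv2.resize(a,(400,300),interpolation=2),cv2.resize(b,(399,300),interpolation=2)]))
E
```

```text
[ 0.45380083 -0.13258173  0.02912288] [-0.61850552  0.78657235  0.53688443] [-0.00829783  0.0141709  -0.03025746] 0.0006939423284626826
```

View pics/p1.png

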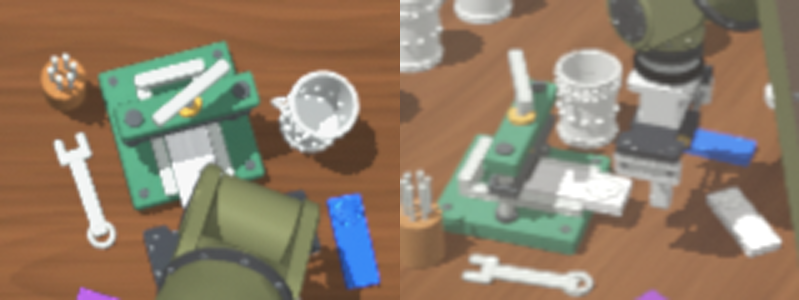

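The right half shows the closed fingers at (660,190), just beyond the pallet's end at (630,190) and in line with the channel. I'll push gently.

Emit:
drive_tool([
  [[0.006,0,-0.002,0,0,0,0],[0.012,0,-0.002,0,0,0,0],[0.018,0,-0.002,0,0,0,0],[0.021,0,-0.002,0,0,0,0],[0.024,0,-0.002,0,0,0,0]],
])

```text
clock: 2.12
position: [0.479, -0.1268, 0.0337]
ee_rot: [180.0, -0.0, 15.0]
ft_force: [-0.9, 0.4, -0.4]
finger_gap: 0.003
grasp_force: 0.0
```

Emit:
drive_tool([
  [[0.0025,0,0,0,0,0,0],[0.005,0,0,0,0,0,0],[0.0075,0,0,0,0,0,0],[0.01,0,0,0,0,0,0],[0.0125,0,0,0,0,0,0]],
])

```text
clock: 2.53
position: [0.4902, -0.1237, 0.0334]
ee_rot: [-180.0, 0.1, 15.0]
ft_force: [-3.8, -0.4, 2.5]
finger_gap: 0.001
grasp_force: 2.0
```

Emit:
drive_tool([
  [[0.002,0,0,0,0,0,0],[0.004,0,0,0,0,0,0],[0.006,0,0,0,0,0,0],[0.008,0,0,0,0,0,0],[0.01,0,0,0,0,0,0]],
])

```text
clock: 2.95
position: [0.5002, -0.121, 0.0334]
ee_rot: [-180.0, 0.0, 15.0]
ft_force: [-2.5, -1.4, 0.8]
finger_gap: 0.004
grasp_force: 1.7
```

Emit:
drive_tool([
  [[0.0012,0,0,0,0,0,0],[0.0024,0,0,0,0,0,0],[0.0036,0,0,0,0,0,0],[0.0048,0,0,0,0,0,0],[0.006,0,0,0,0,0,0]],
])

```text
clock: 3.37
position: [0.506, -0.1195, 0.0334]
ee_rot: [-180.0, 0.0, 15.0]
ft_force: [-2.6, -0.8, 1.0]
finger_gap: 0.008
grasp_force: 1.4
```

Emit:
drive_tool([
  [[0.001,0,0,0,0,0,0],[0.002,0,0,0,0,0,0],[0.003,0,0,0,0,0,0],[0.004,0,0,0,0,0,0],[0.005,0,0,0,0,0,0]],
])

```text
clock: 3.78
position: [0.5108, -0.1182, 0.0334]
ee_rot: [-180.0, -0.0, 15.0]
ft_force: [-2.7, -0.1, 0.8]
finger_gap: 0.006
grasp_force: 1.3
```

Emit:
drive_tool([
  [[0.001,0,0,0,0,0,0],[0.002,0,0,0,0,0,0],[0.003,0,0,0,0,0,0],[0.004,0,0,0,0,0,0],[0.005,0,0,0,0,0,0]],
])

```text
clock: 4.2
position: [0.5156, -0.1169, 0.0334]
ee_rot: [-180.0, -0.0, 15.0]
ft_force: [-1.6, -0.5, 0.4]
finger_gap: -0.001
grasp_force: 1.2
```

Emit:
drive_tool([
  [[0.001,0,0,0,0,0,0],[0.002,0,0,0,0,0,0],[0.003,0,0,0,0,0,0],[0.004,0,0,0,0,0,0]],
])

```text
clock: 4.53
position: [0.5166, -0.1166, 0.0333]
ee_rot: [-179.9, 0.4, 15.0]
ft_force: [-31.4, -9.3, 21.2]
finger_gap: 0.001
grasp_force: 16.6
```

Emit:
drive_tool([
  [[-0.0015,0,0,0,0,0,0],[-0.003,0,0,0,0,0,0],[-0.006,0,0,0,0,0,0],[-0.02,0,0,0,0,0,0],[-0.04,0,0,0,0,0,0]],
])

```text
clock: 4.95
position: [0.4814, -0.1261, 0.0336]
ee_rot: [180.0, -0.1, 15.1]
ft_force: [0.1, 0.3, -0.5]
finger_gap: 0.003
grasp_force: 0.0
```

Emit:
drive_tool([
  [[0,0,-0.04,0,0,0,1],[0,0,-0.08,0,0,0,1],[0,0,-0.12,0,0,0,1],[0,0,-0.16,0,0,0,1],[0,0,-0.2,0,0,0,1]],
])

```text
clock: 5.37
position: [0.4806, -0.1261, 0.2358]
ee_rot: [180.0, -0.1, 15.0]
ft_force: [0.2, 0.2, 0.0]
finger_gap: 0.322
grasp_force: 0.0
```

```bash
python3 - <<'E'
from h import *
s=observe();print(s["position"],s["ft_force"],s["joint_pos"])
np.save("w.npy",calibration("wrist")["cam_to_world"])
w=camera("wrist");cv2.imwrite("pics/w1.png",w)
b=camera("side")[130:230,270:403];cv2.imwrite("pics/s1.png",cv2.resize(b,(798,600),interpolation=2))
print(calibration("wrist"))
E
```

```text
[ 0.48061034 -0.12606405  0.23584393] [0.19130587 0.15407425 0.00028579] [-1.89324549e+01  8.96760098e+00  9.31244621e+01  1.97946336e-02
  7.78261447e+01  5.60477537e+01]
{'camera_matrix': array([[342.56807085,   0.        , 321.50254717],
       [  0.        , 342.56807085, 203.06716377],
       [  0.        ,   0.        ,   1.        ]]), 'cam_to_world': array([[ 0.25966051, -0.93612453, -0.23716511,  0.55289541],
       [-0.96568014, -0.25012948, -0.0699793 , -0.10725715],
       [ 0.00618735,  0.2471965 , -0.96894562,  0.41952291],
       [ 0.        ,  0.        ,  0.        ,  1.        ]])}
```

View pics/w1.png

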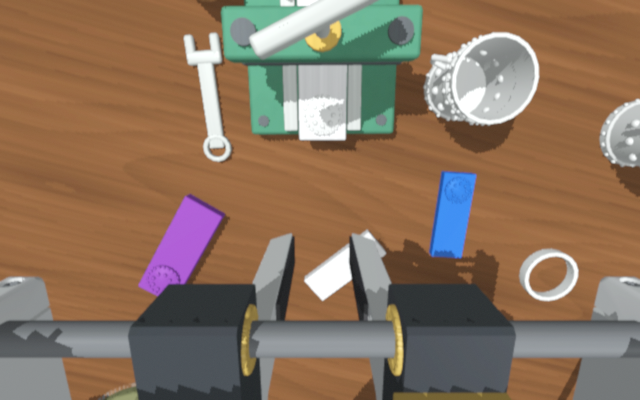

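The wrist view shows the pallet seated, its end at (323,139) just past the base edge at row 133. The column caps are at (241,31) and (401,31), and the bar's left end is at about (262,43). I'll refine the axis and bar yaw from these.

```bash
python3 - <<'E'
from h import *
import h
a,b=[onz("wrist",p,.118) for p in((241.5,31.5),(401,31))]
print((a+b)/2,np.linalg.norm(a-b),np.degrees(np.arctan2(*(a-b)[[1,0]]))-90)
# bar edges at left end, top face z=.177 ; lower edge & upper edge points
for p in((251,39),(258,55),(350,15),(323,2),(366,5)):print(p,onz("wrist",p,.177))
print("pallet end",onz("wrist",(323,139),.033))
E
```

```text
[ 0.61696491 -0.09182758  0.118     ] 0.12845520409862643 15.291998904238568
(251, 39) [ 0.58803623 -0.05188268  0.177     ]
(258, 55) [ 0.57976575 -0.05835712  0.177     ]
(350, 15) [ 0.6184299  -0.11011103  0.177     ]
(323, 2) [ 0.62112778 -0.09144959  0.177     ]
(366, 5) [ 0.6266334  -0.11834452  0.177     ]
pallet end [ 0.52968619 -0.11769792  0.033     ]
```

Emit:
drive_tool([
  [[0.0265,0,0,0,0,-7,1],[0.053,0,0,0,0,-14,1],[0.08,0,0,0,0,-21,1],[0.107,0,0,0,0,-28,1],[0.1335,0,0,0,0,-35,1]],
])

```text
clock: 5.88
position: [0.611, -0.0911, 0.2326]
ee_rot: [-180.0, -0.0, 50.4]
ft_force: [-0.2, -0.5, 0.0]
finger_gap: 0.766
grasp_force: 0.0
```

Emit:
drive_tool([
  [[0,0,0,0,0,-7,1],[0,0,0,0,0,-14,1],[0,0,0,0,0,-21,1],[0,0,0,0,0,-28,1],[0,0,0,0,0,-35,1]],
])

```text
clock: 6.3
position: [0.6099, -0.0915, 0.2326]
ee_rot: [-180.0, -0.0, 85.4]
ft_force: [-0.0, 0.3, -0.7]
finger_gap: 0.999
grasp_force: 0.0
```

Emit:
drive_tool([
  [[0,0,0,0,0,-7,1],[0,0,0,0,0,-14,1],[0,0,0,0,0,-21,1],[0,0,0,0,0,-28,1],[0,0,0,0,0,-35,1]],
])

```text
clock: 6.72
position: [0.6098, -0.0915, 0.2327]
ee_rot: [180.0, -0.0, 120.4]
ft_force: [0.0, 0.2, -1.0]
finger_gap: 0.997
grasp_force: 0.0
```

Emit:
drive_tool([
  [[0,0,0,0,0,-5,1],[0,0,0,0,0,-10,1],[0,0,0,0,0,-10,1],[0,0,0,0,0,-10,1]],
])

```text
clock: 7.05
position: [0.6098, -0.0916, 0.2329]
ee_rot: [-180.0, -0.0, 129.9]
ft_force: [-0.2, 0.5, -0.4]
finger_gap: 1.0
grasp_force: 0.0
```

```bash
python3 - <<'E'
from h import *
camera("top")
s=observe();print(s["position"],s["ee_rot"],s["ft_force"],s["ft_torque"],s["finger_gap"],s["joint_pos"])
c=calibration("wrist");w=camera("wrist");cv2.imwrite("pics/w2.png",w);print(c["cam_to_world"])
K=c["camera_matrix"];T=np.linalg.inv(c["cam_to_world"])
for z in(.177,.125,.118):
    for q in((.6095,-.0915),):
        p=T@[*q,z,1];print(z,(K@p[:3]/p[2])[:2])
E
```

```text
[ 0.60975882 -0.0916182   0.23303865] [ 1.79998280e+02 -8.30814092e-03  1.29835852e+02] [ 0.15167688  0.98212211 -0.15327572] [ 0.01445975 -0.08916568  0.00800369] 0.9981984365547425 [-1.19507374e+01  2.48153579e+01  7.31552950e+01  6.55403171e-03
  8.20348109e+01 -5.17874974e+01]
[[ 7.67553837e-01  6.19632744e-01  1.64062093e-01  5.62222753e-01]
 [ 6.40984457e-01 -7.41912892e-01 -1.96733795e-01 -3.48688983e-02]
 [-1.82919144e-04  2.56165031e-01 -9.66633045e-01  4.11944696e-01]
 [ 0.00000000e+00  0.00000000e+00  0.00000000e+00  1.00000000e+00]]
0.177 [321.54592782 218.55949202]
0.125 [321.54956613 200.52876073]
0.118 [321.54996372 198.55835088]
```

View pics/w2.png

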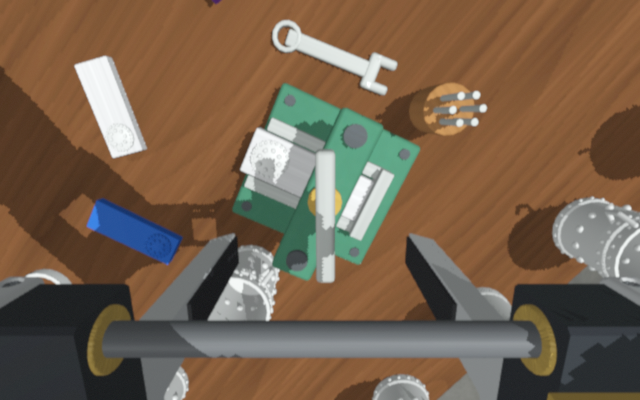

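The bar lies almost along the tool's x, at columns 317–334 and rows 152–282, and about 4 px right of the fingers' centre line. I'll measure it exactly.

```bash
python3 - <<'E'
from h import *
w=cv2.imread("pics/w2.png");g=w[148:290,300:350]
hs=cv2.cvtColor(g,cv2.COLOR_BGR2HSV);m=((hs[...,1]<45)&(hs[...,2]>130)).astype(np.uint8)
n,l,st,c=cv2.connectedComponentsWithStats(m);i=1+st[1:,4].argmax();print(st[i],c[i])
r=cv2.minAreaRect(np.argwhere(l==i)[:,::-1].astype(np.float32));print(r)
for y in range(8,135,12):
    x=np.where(l[y]==i)[0];print(y+148,x.min()+300,x.max()+300) if len(x) else 0
uv=np.array(r[0])+[300,148]
print(uv,onz("wrist",uv,.177),observe()["position"])
E
```

```text
[   0    0   36  135 2964] [21.54419703 58.27462888]
((17.5, 67.0), (134.0, 35.0), 90.0)
156 300 334
168 300 334
180 300 334
192 300 334
204 316 334
216 316 334
228 316 332
240 316 331
252 316 334
264 316 334
276 316 334
[317.5 215. ] [ 0.60558085 -0.09135853  0.177     ] [ 0.60972038 -0.09164376  0.23310505]
```

Emit:
drive_tool([
  [[0,0.002,0.02,0,0,0,1],[0,0.002,0.045,0,0,0,1],[0,0.002,0.07,0,0,0,1],[0,0.002,0.084,0,0,0,1],[0,0.002,0.084,0,0,0,0.4]],
])

```text
clock: 7.57
position: [0.6099, -0.0901, 0.146]
ee_rot: [-179.8, -0.2, 129.9]
ft_force: [0.6, -0.4, -0.5]
finger_gap: 0.959
grasp_force: 0.0
```

Emit:
drive_tool([
  [[0,0,0,0,0,0,0.2],[0,0,0,0,0,0,0],[0,0,0,0,0,0,0],[0,0,0,0,0,0,0],[0,0,0,0,0,0,0]],
])

```text
clock: 7.98
position: [0.6115, -0.0905, 0.1502]
ee_rot: [180.0, 0.1, 130.0]
ft_force: [0.8, 0.9, 0.7]
finger_gap: 0.611
grasp_force: 0.0
```

Emit:
drive_tool([
  [[0,0,0,0,0,0,0],[0,0,0,0,0,0,0],[0,0,0,0,0,0,0],[0,0,0,0,0,0,0],[0,0,0,0,0,0,0]],
])

```text
clock: 8.4
position: [0.6112, -0.0904, 0.1494]
ee_rot: [-180.0, -0.0, 130.0]
ft_force: [-0.2, -0.1, -0.7]
finger_gap: 0.254
grasp_force: 0.0
```

```bash
cat > st.py <<'E'
from workcell import *
import numpy as np
np.set_printoptions(precision=3,suppress=True)
s=observe();print(s["clock"],s["position"],s["ee_rot"],s["ft_force"],s["ft_torque"],s["finger_gap"],s["grasp_force"],s["joint_pos"][5],s["joint_torque"])
E
python3 st.py
```

```text
8.4 [ 0.611 -0.09   0.149] [-179.998   -0.     130.008] [-0.167 -0.121 -0.651] [-0.035 -0.146  0.016] 0.2538112412449112 0.0 -51.817543734958726 [ -0.001 -63.395 -34.499   0.032   0.07    0.001]
```

Emit:
drive_tool([
  [[0,0,0,0,0,0,0],[0,0,0,0,0,0,0],[0,0,0,0,0,0,0],[0,0,0,0,0,0,0],[0,0,0,0,0,0,0]],
])

```text
clock: 8.82
position: [0.6116, -0.09, 0.1494]
ee_rot: [179.9, 0.0, 130.0]
ft_force: [4.1, 2.3, -2.8]
finger_gap: 0.146
grasp_force: 30.0
```

```bash
python3 st.py
```

```text
8.8167 [ 0.612 -0.09   0.149] [179.943   0.018 130.025] [ 4.125  2.278 -2.796] [ 0.427 -0.847  0.004] 0.14643129902294902 29.998867213726044 -51.81968135544406 [ -1.98  -64.228 -33.531  -0.719   1.006   0.02 ]
```

Emit:
drive_tool([
  [[0,0.0007,0,0,0,2,0],[0,0.0007,0,0,0,4,0],[0,0.0007,0,0,0,6,0],[0,0.0007,0,0,0,7.15,0],[0,0.0007,0,0,0,8.3,0]],
])

```text
clock: 9.23
position: [0.6118, -0.09, 0.1495]
ee_rot: [-180.0, 0.0, 121.7]
ft_force: [1.0, 0.3, -0.0]
finger_gap: 0.145
grasp_force: 30.0
```

```bash
python3 st.py
```

```text
9.2333 [ 0.612 -0.09   0.149] [-179.998    0.004  121.665] [ 1.029  0.341 -0.01 ] [ 0.04  -0.312  0.319] 0.1445794847503708 30.048340559005737 -43.42182204900932 [ -0.519 -63.558 -34.276   0.021   0.242  -0.15 ]
```

Emit:
drive_tool([
  [[0,0,0,0,0,5,0],[0,0,0,0,0,10,0],[0,0,0,0,0,14,0],[0,0,0,0,0,15.15,0],[0,0,0,0,0,16.3,0]],
])

```text
clock: 9.65
position: [0.612, -0.0899, 0.1495]
ee_rot: [180.0, 0.0, 105.4]
ft_force: [4.3, 0.9, -2.1]
finger_gap: 0.147
grasp_force: 30.1
```

```bash
python3 st.py
```

```text
9.65 [ 0.612 -0.09   0.149] [179.962   0.005 105.432] [ 4.283  0.858 -2.109] [ 0.16  -0.81   0.299] 0.14664513687534458 30.050378143787384 -27.186368277173838 [ -1.426 -64.366 -33.46   -0.359   1.077   0.149]
```

Emit:
drive_tool([
  [[0,0.001,0,0,0,1.15,0],[0,0.001,0,0,0,2.3,0]],
])

```text
clock: 9.82
position: [0.6121, -0.0898, 0.1494]
ee_rot: [-179.9, -0.0, 103.1]
ft_force: [-4.9, -0.3, 2.5]
finger_gap: 0.149
grasp_force: 30.0
```

```bash
python3 - <<'E'
from workcell import *
for i in range(5):
    s=observe();print(s["clock"],s["ft_force"],s["ft_torque"],s["joint_torque"][5]);camera("side")
E
```

```text
9.8167 [-4.89485747 -0.25721866  2.45577685] [-0.07159109  0.77960933  0.27023483] -0.2171028172597289
9.8667 [-6.05380208 -0.93282137  2.17743771] [-0.03698341  0.82969116  0.25024515] -0.11464401846751571
9.9167 [-5.23281237 -0.14770416  2.44880465] [-0.03188218  0.82911579  0.16569169] 0.568937212228775
9.9667 [-5.83703327  0.23249708  2.39933474] [-0.05794748  0.81921824  0.17039211] 0.30035728588700294
10.0167 [-5.31171882 -0.42972522  2.8157743 ] [-0.0311797   0.81986023  0.13778429] 0.18874389119446278
```

Emit:
drive_tool([
  [[0,0,0,0,0,1.15,0],[0,0,0,0,0,2.3,0]],
])

```text
clock: 10.23
position: [0.6121, -0.0898, 0.1494]
ee_rot: [-179.9, -0.0, 100.8]
ft_force: [-4.9, -0.0, 2.3]
finger_gap: 0.147
grasp_force: 30.0
```

```bash
python3 - <<'E'
from workcell import *
for i in range(5):
    s=observe();print(s["clock"],s["ft_force"],s["ft_torque"],s["joint_torque"][5]);camera("side")
E
```

```text
10.2333 [-4.86169597 -0.02064033  2.30563672] [-0.08003801  0.91815176  0.22706038] -0.3837944380939007
10.2833 [-5.89808383 -0.13447786  2.10637833] [-0.09019081  0.82573302  0.21571647] -0.12309102807193995
10.3333 [-5.59036941 -0.36614741  1.89361684] [-0.01667596  0.78132573  0.14258775] 0.5660312063992023
10.3833 [-5.62376867 -0.66601618  3.31553641] [-0.05753101  0.87529993  0.16514084] 0.29844559729099274
10.4333 [-5.02977915 -1.00553333  1.8727974 ] [-0.03233463  0.871052    0.17153124] 0.18704334273934364
```

```bash
cat > t.py <<'E'
from workcell import *
import numpy as np
o=[]
for i in range(4):
    s=observe();o.append(s["ft_torque"][2]);
    if i==0:print(s["clock"],"F",s["ft_force"].round(1),"yaw",s["ee_rot"][2].round(1),"q6",s["joint_pos"][5].round(1))
    if i<3:camera("side")
print(np.round(o,3))
E
```

Emit:
drive_tool([
  [[0,-0.0005,0,0,0,3,0],[0,-0.0005,0,0,0,6,0],[0,-0.0005,0,0,0,8,0],[0,-0.0005,0,0,0,9.15,0],[0,-0.0005,0,0,0,10.3,0]],
])

```text
clock: 10.9
position: [0.6123, -0.0898, 0.1494]
ee_rot: [180.0, 0.0, 90.5]
ft_force: [1.5, 0.4, -1.0]
finger_gap: 0.143
grasp_force: 30.0
```

```bash
python3 t.py
```

```text
10.9 F [ 1.5  0.4 -1. ] yaw 90.5 q6 -12.2
[0.208 0.289 0.122 0.123]
```

Emit:
drive_tool([
  [[0,0,0,0,0,3,0],[0,0,0,0,0,6,0],[0,0,0,0,0,8,0],[0,0,0,0,0,9.15,0],[0,0,0,0,0,10.3,0]],
])

```text
clock: 11.47
position: [0.6125, -0.0898, 0.1495]
ee_rot: [180.0, -0.0, 80.2]
ft_force: [4.0, -0.4, -1.8]
finger_gap: 0.143
grasp_force: 30.0
```

```bash
python3 t.py
```

```text
11.4667 F [ 4.  -0.4 -1.8] yaw 80.2 q6 -1.9
[0.199 0.239 0.211 0.125]
```

Emit:
drive_tool([
  [[0,0.0004,0,0,0,3,0],[0,0.0004,0,0,0,6,0],[0,0.0004,0,0,0,8,0],[0,0.0004,0,0,0,9.15,0],[0,0.0004,0,0,0,10.3,0]],
])

```text
clock: 12.03
position: [0.6127, -0.0899, 0.1494]
ee_rot: [180.0, -0.0, 69.9]
ft_force: [3.5, -0.6, -2.0]
finger_gap: 0.146
grasp_force: 30.0
```

```bash
python3 t.py
```

```text
12.0333 F [ 3.5 -0.6 -2. ] yaw 69.9 q6 8.4
[0.283 0.151 0.231 0.17 ]
```

Emit:
drive_tool([
  [[0,0,0,0,0,3,0],[0,0,0,0,0,6,0],[0,0,0,0,0,8,0],[0,0,0,0,0,9.15,0],[0,0,0,0,0,10.3,0]],
])

```text
clock: 12.6
position: [0.6128, -0.09, 0.1495]
ee_rot: [180.0, -0.0, 59.6]
ft_force: [6.6, 0.3, -2.5]
finger_gap: 0.151
grasp_force: 30.1
```

```bash
python3 t.py
```

```text
12.6 F [ 6.6  0.3 -2.5] yaw 59.6 q6 18.7
[0.221 0.226 0.173 0.17 ]
```

Emit:
drive_tool([
  [[0.0004,0.0007,0,0,0,3,0],[0.0004,0.0007,0,0,0,6,0],[0.0004,0.0007,0,0,0,8,0],[0.0004,0.0007,0,0,0,9.15,0],[0.0004,0.0007,0,0,0,10.3,0]],
])

```text
clock: 13.17
position: [0.613, -0.09, 0.1494]
ee_rot: [-180.0, 0.0, 49.3]
ft_force: [-2.4, -1.5, 0.2]
finger_gap: 0.146
grasp_force: 30.0
```

```bash
python3 t.py
```

```text
13.1667 F [-2.4 -1.5  0.2] yaw 49.3 q6 29.0
[0.267 0.203 0.142 0.142]
```

Emit:
drive_tool([
  [[0,0,0,0,0,3,0],[0,0,0,0,0,6,0],[0,0,0,0,0,8,0],[0,0,0,0,0,9.15,0],[0,0,0,0,0,10.3,0]],
])

```text
clock: 13.73
position: [0.6132, -0.0901, 0.1494]
ee_rot: [-180.0, 0.0, 39.0]
ft_force: [-3.8, -3.7, 2.4]
finger_gap: 0.146
grasp_force: 30.0
```

```bash
python3 t.py
```

```text
13.7333 F [-3.8 -3.7  2.4] yaw 39.0 q6 39.3
[0.248 0.218 0.206 0.159]
```

Emit:
drive_tool([
  [[-0.0006,0,0,0,0,3,0],[-0.0006,0,0,0,0,6,0],[-0.0006,0,0,0,0,8,0],[-0.0006,0,0,0,0,9.15,0],[-0.0006,0,0,0,0,10.3,0]],
])

```text
clock: 14.3
position: [0.6132, -0.0903, 0.1494]
ee_rot: [180.0, -0.0, 28.7]
ft_force: [2.7, -2.4, -1.5]
finger_gap: 0.145
grasp_force: 30.0
```

```bash
python3 t.py
```

```text
14.3 F [ 2.7 -2.4 -1.5] yaw 28.7 q6 49.5
[0.232 0.244 0.113 0.137]
```

Emit:
drive_tool([
  [[0,0,0,0,0,3,0],[0,0,0,0,0,6,0],[0,0,0,0,0,8,0],[0,0,0,0,0,9.15,0],[0,0,0,0,0,10.3,0]],
])

```text
clock: 14.87
position: [0.6133, -0.0905, 0.1495]
ee_rot: [180.0, -0.0, 18.4]
ft_force: [4.1, -3.8, -2.3]
finger_gap: 0.148
grasp_force: 30.1
```

```bash
python3 t.py
```

```text
14.8667 F [ 4.1 -3.8 -2.3] yaw 18.4 q6 59.8
[0.246 0.197 0.188 0.199]
```

Emit:
drive_tool([
  [[0.0003,0.0005,0,0,0,3,0],[0.0003,0.0005,0,0,0,6,0],[0.0003,0.0005,0,0,0,8,0],[0.0003,0.0005,0,0,0,9.15,0],[0.0003,0.0005,0,0,0,10.3,0]],
])

```text
clock: 15.43
position: [0.6134, -0.0907, 0.1495]
ee_rot: [180.0, 0.0, 8.1]
ft_force: [0.7, -3.7, 0.4]
finger_gap: 0.144
grasp_force: 30.1
```

```bash
python3 t.py
```

```text
15.4333 F [ 0.7 -3.7  0.4] yaw 8.1 q6 70.1
[0.364 0.275 0.258 0.236]
```

Emit:
drive_tool([
  [[0,0,0,0,0,3,0],[0,0,0,0,0,6,0],[0,0,0,0,0,8,0],[0,0,0,0,0,9.15,0],[0,0,0,0,0,10.3,0]],
])

```text
clock: 16.0
position: [0.6134, -0.0908, 0.1494]
ee_rot: [180.0, 0.0, -2.2]
ft_force: [-0.5, -4.9, 0.1]
finger_gap: 0.144
grasp_force: 30.2
```

```bash
python3 t.py
```

```text
16.0 F [-0.5 -4.9  0.1] yaw -2.2 q6 80.4
[0.372 0.331 0.248 0.269]
```

Emit:
drive_tool([
  [[0,0.0005,0,0,0,1.15,0],[0,0.0005,0,0,0,2.3,0]],
])

```text
clock: 16.32
position: [0.6134, -0.0909, 0.1495]
ee_rot: [-180.0, 0.0, -4.6]
ft_force: [-0.5, -1.5, 0.3]
finger_gap: 0.147
grasp_force: 30.2
```

```bash
python3 t.py
```

```text
16.3167 F [-0.5 -1.5  0.3] yaw -4.6 q6 82.7
[0.378 0.328 0.365 0.331]
```

Emit:
drive_tool([
  [[0,0,0,0,0,0,0.5],[0,0,0,0,0,0,0.6],[0,0,0,0,0,0,0.6],[0,0,0,0,0,0,0.6],[0,0,0,0,0,0,0.6]],
])

```text
clock: 16.88
position: [0.6134, -0.0911, 0.1494]
ee_rot: [-180.0, -0.0, -4.5]
ft_force: [0.4, 0.2, 0.9]
finger_gap: 0.459
grasp_force: 0.0
```

Emit:
drive_tool([
  [[0,0,-0.005,0,0,0,0.6],[0,0,-0.02,0,0,0,0.6],[0,0,-0.05,0,0,0,0.6],[0,0,-0.085,0,0,0,0.6],[0,0,-0.12,0,0,0,0.6]],
])

```text
clock: 17.3
position: [0.613, -0.0911, 0.2711]
ee_rot: [-180.0, 0.0, -4.5]
ft_force: [0.1, 0.3, 0.2]
finger_gap: 0.602
grasp_force: 0.0
```

Emit:
drive_tool([
  [[-0.03,0,0,0,0,0,0.6],[-0.07,0,0,0,0,0,0.6],[-0.11,0,0,0,0,0,0.6],[-0.13,0,0,0,0,0,0.6],[-0.13,0,0,0,0,0,0.6]],
])

```text
clock: 17.72
position: [0.4812, -0.0807, 0.2709]
ee_rot: [180.0, -0.1, -4.5]
ft_force: [-0.3, -0.1, 0.1]
finger_gap: 0.605
grasp_force: 0.0
```

```bash
python3 - <<'E'
from h import *
s=observe();print(s["position"],s["ft_force"],s["ft_torque"])
w=camera("wrist");b=camera("side")[130:230,270:430]
cv2.imwrite("pics/f.png",np.vstack([cv2.resize(w,(480,300)),cv2.resize(b,(480,300),interpolation=2)]))
E
```

```text
[ 0.48124028 -0.08066921  0.27087308] [-0.33591239 -0.14178339  0.12322716] [ 0.08247436 -0.04855239 -0.00447081]
```

View pics/f.png

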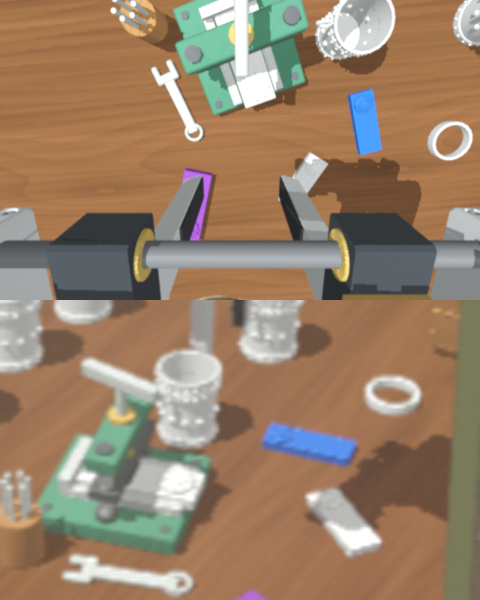

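The pallet is home at (258,90), the bar has turned, the platen is down, the other things stand as before and the gripper is clear.

```bash
python3 -c "
from workcell import *
print(sign_off())"
```

```text
the job is handed in; nothing more can be done
None
```

I pushed the pallet home against the stop (peak push about 33 N along the channel), turned the handle clockwise about 135° until the torque rose from about 0.235 to 0.35 N m (about 1.5 times the free turn, from noisy readings), let go with nothing else seen moved, and handed the job in; no verdict was returned.

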